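# Move the glass carrier from drip stand to dipping cradle with a change of grip

### The arm

A 7-joint arm with a two-finger parallel gripper is mounted at the origin on a cart in front of the work surface, level with it; the furniture and walls round the work are solid. World frame = base frame: x ahead of the robot, y to its left, z up, the work surface at z = 0. Lengths are in m, angles in rad, forces in N, time in s.
With the tool pointing down it reaches from about 0.425 to 0.875 m from the base axis. Payload 9.9 kg.
Tool frame: the origin (TCP) lies midway between the tips of the shut fingers; the grasp point (between the pads) lies 19 mm behind it (robot.grip_point_offset is the distance from the TCP to the grasp point, in m); z points along the fingers, y is the line along which they close (so a half turn about z gives the same grasp; the last joint's range is limited). The gripper opens to 85 mm and grips with 20 to 120 N. Pads are 22 mm wide; open, the fingers measure 114 mm over their backs; the gripper's body (76 mm by 85 mm) begins 54 mm behind the grasp point. The pads swing forward as they close: fully open they stand 13 mm farther back than shut.
Start: joints at [1.165, 0.576, 0.025, 1.437, -0.015, 1.129, -0.057], TCP at [0.213, -0.64, 0.231] pointing down, gripper open.
Joint ranges: [-2.76, 2.76], [-0.34, 2.15], [-1.52, 1.57], [0.19, 2.46], [-1.09, 4.23], [0.17, 1.99], [-2.82, 2.82]. Speed limits (rad/s): [2.22, 2.22, 3.01, 3.01, 3.14, 3.14, 3.14].

### API

Orientations are given as a 3x3 rotation matrix whose columns are the frame's x, y, z axes.
In Python, from plant import robot, vision gives the robot as it stands.
- The arm moves only by the shell command python3 -m pendant 'ROWS' [FORCE]. ROWS is JSON, a list of rows, each a list of 7 numbers: the shift along the tool's x, y, z in mm, then the turn, a rotation vector about the tool's x, y, z in rad, then the finger opening in mm, from 0 to 85.4. A call has 1 to 20 rows; each row is the pose to reach, as a shift and turn from the pose commanded when the call began, along the tool's axes at that moment; what a row does not reach only later rows make up. A row lasts 1/12 s, in which the tool goes at most 41.7 mm and 7.16 degrees, less where a joint would pass 70% of its speed; a pose out of reach is approached as far as the arm can. A call with a gripper value outside its range is refused whole. The fingers move at their own pace and stop on an object; FORCE is the grip in N (left out, the last holds). Time passes only in rows, so rows that repeat a pose let the fingers close. It gives the time, the measured TCP pose, the force, the opening and the grip force at its end, in the units of the state.
- robot.get_obs(): the state, without advancing time (a new reading comes with each control period).
- vision.capture(name): name is "scene" or "top" or "wrist"; returns a dict with "color" (384x512x3 uint8, blue, green, red), "range_z" (384x512 float32, m along the optical axis (not along the pixel's ray), 0 where there is no reading), "vertical_fov" (degrees; the focal length in pixels is half the picture's height over the tangent of half this angle, whatever the lens; pixels are square), "cx", "cy" (the principal point, pixels), "origin" and "attitude" of the camera in the world. Camera axes: x right, y down, z forward; pixel columns grow to the right and rows downward; lengths in m; the calibration is good to about 2 mm. A picture is of the moment at which its call begins.
- robot.hand_in(): hands the job in; it is judged then, once.
The state is a dict: "t": time; "q": joint angles; "joint_velocities": joint speeds; "joint_torque": joint torques, N m; "ee_pos": TCP position; "tool_rot": TCP orientation; "ft_force": force on the tool from outside, world axes, zero at the start; "wrist_torque": the same for the moment, N m; "width": finger opening in m; "grasp_force": force on a finger pad.
Only numpy, scipy, OpenCV 4.12 (cv2) and the standard library are available. Lean on these libraries where they do the work, as an engineer would, in place of code of your own. Each camera call takes 0.05 s, during which the arm holds its last target. There are 200 camera calls.

### The job

Lift the loaded glass carrier out of the drip stand, set it down upright in the shallow drip tray and let go of it. Then take it up again and lower it upright into the dipping cradle until it stands fully down on the cradle floor, between the tall end walls and the low side lips, and let go. The stand leaves only the two ends of the carrier free to grip and the cradle only its two long sides, so change the grip while it stands in the tray.

Things in the scene. Friction and masses are not known exactly. Their poses are not given: they have to be found in the camera images.
- carrier_mid (a point): Centre (30 mm above the underside) of the loaded carrier: open white plastic box, 60 long (x) by 34 wide (y) by 60 mm high (z up), about 0.12 kg, six thin cover glasses inside below its rim. Same either way round; its flat ends and flat sides can both be gripped at half height. Starts in the stand, lying along the stand's x. The empty carrier, jar, beaker and small box farther back are bystanders.
- stand: Drip stand, fixed, bright metal. Origin: centre of its underside on the bench, z up. Floor plate 76 (x) by 66 mm (y), 4 mm thick; the carrier stands on it. Two upright panels, 44 mm long in x, 4 mm thick, 64 mm high, run along the carrier's long sides with a 6 mm gap each; the ends (+x and -x) are open.
- tray: Shallow drip tray, fixed, steel, 160 mm square outside, floor 3 mm above the bench, 3 mm thick rim 7 mm above the bench. Origin at the centre of its underside, z up. It starts empty.
- cradle: Dipping cradle, fixed, grey plastic. Origin: centre of its underside on the bench, x lengthwise, z up; same either way round. Floor 4 mm above the bench. Two end walls across x, 72 mm apart inside, 26 mm wide, 67 mm high, tops flared outward. Two side lips along x, 46 mm apart inside, 3 mm thick, only 9 mm high. The seated carrier lies along x, 6 mm play all round, centre 34 mm above the bench.
Things that resemble listed ones, but are neither listed nor needed, are in the scene too. What is shaped like the cradle but green or turquoise is not meant.

How it is judged:
By the outcome, as a careful person would: the job done as asked, in the order asked, and still so for the second after the job is handed in, with the robot touching nothing.
It also fails if it takes over 59 s, if anything falls off the work surface, if the arm or the gripper's body presses on something with over 40 N, if the wrist force passes 120 N, or if a joint passes its speed limit or range.

## Working session

There is one attempt and no reset: what is moved stays moved. The work goes in short steps, Python scripts to look and compute and a shell command to move; the robot and the scene stay as the last step left them, time stands still between calls to the robot, and variables do not carry over. Pictures are saved under pics/ and viewed, at most 10 in all, crops included, and the job is handed in when it is done.

```bash
ls; mkdir -p pics
cat > h.py <<'E'
import numpy as np, cv2, pickle
from plant import robot, vision
def cap(n):
    c=vision.capture(n); pickle.dump(c,open(f'/tmp/{n}.pkl','wb')); return c
def pts(c):
    f=c['color'].shape[0]/2/np.tan(np.radians(c['vertical_fov'])/2)
    z=c['range_z']; v,u=np.mgrid[:z.shape[0],:z.shape[1]]
    P=np.stack([(u-c['cx'])/f*z,(v-c['cy'])/f*z,z],-1)
    return P@np.array(c['attitude']).T+np.array(c['origin'])
E
python3 - <<'E'
from h import *
for n in ['scene','top']:
    c=cap(n); cv2.imwrite(f'pics/{n}0.png',c['color']); print(n,c['vertical_fov'],c['origin'],np.round(c['attitude'],3).tolist(),(c['range_z']>0).mean())
a=np.vstack([cv2.imread('pics/scene0.png'),])
o=robot.get_obs(); print(o['t'],o['ee_pos'],np.round(o['tool_rot'],3).tolist(),o['width'])
E
```

```text
pics
scene 48.52238084375699 [-0.02639008  0.75690356  0.7523036 ] [[-0.799, -0.364, 0.478], [-0.601, 0.477, -0.641], [0.005, -0.8, -0.6]] 0.99578857421875
top 43.61150790440986 [0.37230487 0.00747671 1.33729703] [[-0.008, -0.992, 0.127], [-1.0, 0.007, -0.001], [-0.0, -0.127, -0.992]] 0.996185302734375
0.1 [ 0.21338302 -0.6399581   0.23054062] [[0.949, 0.316, -0.001], [0.316, -0.949, 0.001], [-0.0, -0.001, -1.0]] 0.08587436325778519
```

View pics/scene0.png

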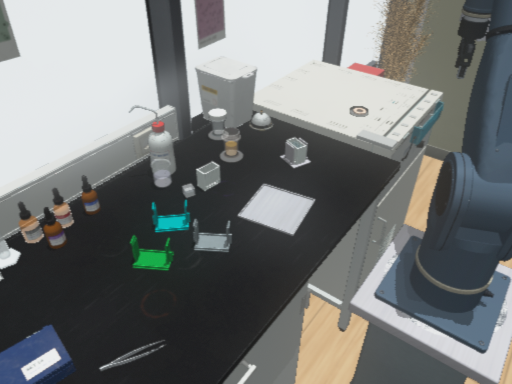

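View pics/top0.png

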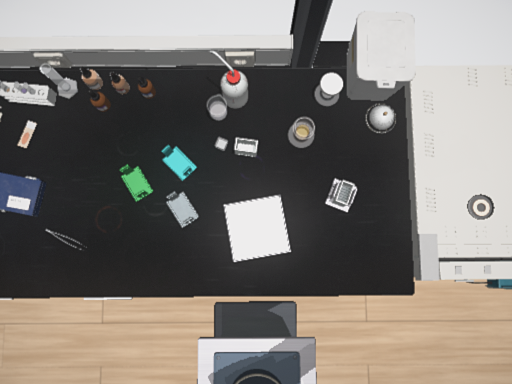

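Candidates in the top view:
- **Carrier:** (342,193) in the bright stand, loaded. The white box at (246,147) is the empty bystander, and (221,144) is the small box.
- **Cradle:** grey at (182,209). The green (136,183) and turquoise (179,162) ones are decoys.
- **Tray:** (257,228).

I choose 342,193 → tray → 182,209, and check that in a close crop.

```bash
cat > m.py <<'E'
from h import *
def rect(P):
    r=cv2.minAreaRect((P[:,:2]*1000).astype(np.float32)); b=cv2.boxPoints(r)
    e=[b[1]-b[0],b[2]-b[1]]; L=max(e,key=np.linalg.norm)
    return np.round(r[0],1),np.round(sorted(r[1]),1),round(np.degrees(np.arctan2(L[1],L[0]))%180,1)
def roi(c,P,ctr,R,z0,z1):
    return P[(np.hypot(P[...,0]-ctr[0],P[...,1]-ctr[1])<R)&(P[...,2]>z0)&(P[...,2]<z1)]
E
python3 - <<'E'
from m import *
T=pickle.load(open('/tmp/top.pkl','rb'));S=pickle.load(open('/tmp/scene.pkl','rb'))
a=cv2.resize(T['color'][165:220,310:375],(390,330),interpolation=2)
b=cv2.resize(S['color'][130:172,270:322],(390,330),interpolation=2)
d=cv2.resize(T['color'][180:235,155:220],(390,330),interpolation=2)
cv2.imwrite('pics/crop1.png',np.hstack([a,b]))
PT,PS=pts(T),pts(S)
for n,(u,v) in dict(stand=(342,193),tray=(257,228),cradle=(182,209)).items():
    print(n,PT[v,u])
    ctr=PT[v,u]
    for lab,c,P in (('T',T,PT),('S',S,PS)):
        for z0,z1 in ((.002,.02),(.002,.1),(.02,.058),(.058,.066),(.066,.09)):
            Q=roi(c,P,ctr,.13 if n=='tray' else .07,z0,z1)
            if len(Q)>8: print(lab,z0,z1,len(Q),*rect(Q),np.round(np.median(Q[:,2])*1000,1))
E
```

```text
stand [ 0.53536692 -0.23435878  0.05873756]
T 0.002 0.02 399 [ 535.  -235.5] [131.3 136.8] 154.0 4.2
T 0.002 0.1 860 [ 535.  -235.5] [131.3 136.8] 154.0 26.4
T 0.02 0.058 299 [ 535.4 -239.3] [52.3 59.5] 160.1 41.8
T 0.058 0.066 148 [ 536.3 -241. ] [53.6 60.7] 158.6 61.6
T 0.066 0.09 14 [ 534.9 -241.3] [51.  57.5] 157.9 66.9
S 0.002 0.02 145 [ 539.1 -216.6] [ 57.5 100.2] 20.1 8.7
S 0.002 0.1 542 [ 544.  -220.6] [ 72.2 103.3] 61.9 42.2
S 0.02 0.058 317 [ 536.3 -237.5] [57.7 62.5] 159.9 47.3
S 0.058 0.066 80 [ 536.8 -238.8] [58.3 62.2] 153.6 60.3
tray [ 0.44652354 -0.00581657 -0.00165735]
T 0.002 0.02 2599 [447.5  -4.8] [255.2 256.1] 17.4 4.1
T 0.002 0.1 2599 [447.5  -4.8] [255.2 256.1] 17.4 4.1
S 0.002 0.02 803 [443.5  -1.5] [169.6 170.7] 11.7 3.0
S 0.002 0.1 803 [443.5  -1.5] [169.6 170.7] 11.7 3.0
cradle [0.50057255 0.20274483 0.00560156]
T 0.002 0.02 615 [499.7 202.8] [131.7 136.5] 161.8 4.1
T 0.002 0.1 710 [499.7 202.8] [131.7 136.5] 161.8 4.6
T 0.02 0.058 42 [495.3 199.5] [25.5 85. ] 32.0 34.4
T 0.058 0.066 32 [500.2 201.8] [25.1 85.3] 32.4 62.9
T 0.066 0.09 21 [499.1 202.3] [23.7 85.6] 33.4 67.3
S 0.002 0.02 412 [494.4 202.3] [ 58.  104.2] 33.1 3.8
S 0.002 0.1 557 [494.4 202.3] [ 58.  104.2] 33.1 5.3
S 0.02 0.058 98 [499.  204.6] [27.7 91.8] 33.7 34.1
S 0.058 0.066 37 [499.4 204.2] [25.8 85.4] 33.2 63.4
S 0.066 0.09 10 [498.6 204.7] [22.3 85. ] 32.4 66.7
```

View pics/crop1.png

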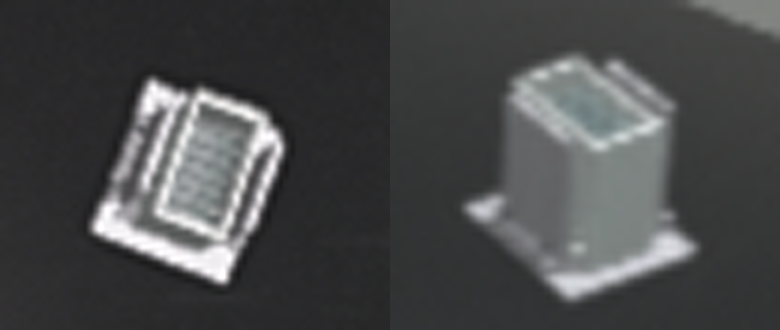

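The crop shows the loaded carrier, with glasses visible in it, between the two stand panels. Its long axis is at about 160° in the world. Moving above it.

```bash
python3 -m pendant '[[30,-19,0,0,0,-0.06,85],[60,-38,0,0,0,-0.12,85],[95,-61,0,0,0,-0.2,85],[130,-83,0,0,0,-0.3,85],[165,-106,0,0,0,-0.4,85],[200,-128,0,0,0,-0.5,85],[235,-151,0,0,0,-0.6,85],[270,-173,0,0,0,-0.7,85],[305,-196,0,0,0,-0.78,85],[340,-218,0,0,0,-0.84,85],[375,-240,0,0,0,-0.9,85],[405,-260,0,0,0,-0.9,85],[432,-278,0,0,0,-0.9,85],[432,-278,0,0,0,-0.9,85],[432,-278,0,0,0,-0.9,85],[432,-278,0,0,0,-0.9,85]]' 30
python3 - <<'E'
from m import *
c=cap('wrist'); cv2.imwrite('pics/w1.png',c['color']); print(c['vertical_fov'],c['origin'],np.round(c['attitude'],3).tolist(),(c['range_z']>0).mean())
P=pts(c); ctr=(.536,-.24)
for z0,z1 in ((.002,.02),(.02,.056),(.054,.063),(.0635,.072)):
    Q=roi(c,P,ctr,.06,z0,z1)
    if len(Q)>8: print(z0,z1,len(Q),*rect(Q),np.median(Q[:,2]))
o=robot.get_obs(); print(o['t'],np.round(o['ee_pos'],4),np.round(o['tool_rot'],4).tolist(),np.round(o['q'],2),o['ft_force'])
E
```

```text
t: 1.43
ee_pos: [0.5349, -0.2404, 0.2309]
tool_rot: [[0.342, 0.94, -0.001], [0.94, -0.342, -0.0], [-0.001, -0.001, -1.0]]
ft_force: [-0.0, -0.7, 0.5]
width: 0.0851
grasp_force: 0.0
68.76693781220223 [ 0.55794934 -0.17318003  0.37313427] [[0.94, -0.328, -0.096], [-0.342, -0.903, -0.261], [-0.001, 0.278, -0.961]] 0.9957071940104166
0.002 0.02 1089 [ 543.8 -241.7] [65.4 89.7] 157.3 0.006362652695637683
0.02 0.056 930 [ 537.7 -237.6] [50.8 58.7] 158.1 0.042114152716832165
0.054 0.063 794 [ 537.5 -239.1] [54.  59.8] 158.6 0.060457203748486565
0.0635 0.072 200 [ 537.1 -238.9] [53.1 59. ] 160.1 0.06402415604290596
1.4833 [ 0.5345 -0.2412  0.231 ] [[0.3433, 0.9392, -0.0011], [0.9392, -0.3433, -0.0005], [-0.0008, -0.0009, -1.0]] [ 0.53  0.45 -0.28  1.67  0.14  1.04 -0.14] [-0.31513092 -0.3524017  -0.36427076]
```

View pics/w1.png

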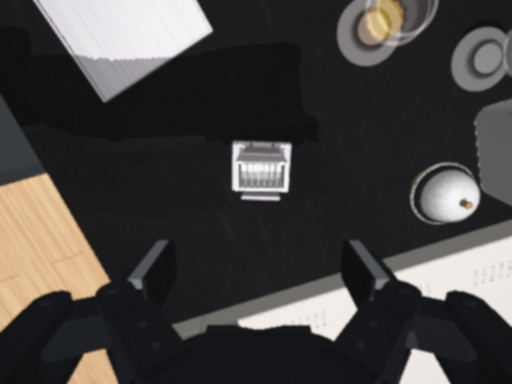

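The wrist view shows the stand at about (261,170), square to the image and midway between the fingers. I'll descend over its ends with a 3 mm correction.

```bash
python3 -m pendant '[[1,1,30,0,0,0,85],[3,2,65,0,0,0,85],[3,2,100,0,0,0,85],[3,2,125,0,0,0,85],[3,2,145,0,0,0,85],[3,2,160,0,0,0,85],[3,2,175,0,0,0,85],[3,2,190,0,0,0,85],[3,2,203,0,0,0,85],[3,2,213,0,0,0,85],[3,2,218,0,0,0,85],[3,2,218,0,0,0,85]]' 30; python3 -m pendant '[[0,0,0,0,0,0,70],[0,0,0,0,0,0,63],[0,0,0,0,0,0,59],[0,0,0,0,0,0,54],[0,0,0,0,0,0,50],[0,0,0,0,0,0,50],[0,0,0,0,0,0,50],[0,0,0,0,0,0,50],[0,0,0,0,0,0,50],[0,0,0,0,0,0,50]]' 30
```

```text
t: 2.48
ee_pos: [0.5373, -0.2385, 0.0124]
tool_rot: [[0.343, 0.939, -0.002], [0.939, -0.343, 0.0], [-0.0, -0.002, -1.0]]
ft_force: [0.2, 0.6, 0.1]
width: 0.0846
grasp_force: 0.0
t: 3.32
ee_pos: [0.5388, -0.2382, 0.0142]
tool_rot: [[0.342, 0.94, 0.001], [0.94, -0.342, -0.001], [-0.0, 0.001, -1.0]]
ft_force: [0.1, 0.0, 6.7]
width: 0.0602
grasp_force: 33.0
```

```bash
python3 -m pendant '[[0,0,-4,0,0,0,50],[0,0,-10,0,0,0,50],[0,0,-20,0,0,0,50],[0,0,-32,0,0,0,50],[0,0,-45,0,0,0,50],[0,0,-60,0,0,0,50],[0,0,-75,0,0,0,50],[0,0,-90,0,0,0,50],[0,0,-100,0,0,0,50],[0,0,-105,0,0,0,50],[0,0,-105,0,0,0,50],[0,0,-105,0,0,0,50]]' 30
python3 - <<'E'
from m import *
c=cap('wrist'); s=cap('scene'); cv2.imwrite('pics/w2.png',np.hstack([cv2.resize(c['color'],(400,300)),cv2.resize(s['color'][80:240,200:413],(400,300),interpolation=2)]))
o=robot.get_obs(); print(o['t'],np.round(o['ee_pos'],4),o['width'],o['grasp_force'],o['ft_force'],np.round(o['q'],2))
P=pts(s); Q=roi(s,P,(.445,-.003),.12,.0055,.012); print(len(Q),rect(Q))
E
```

```text
t: 4.32
ee_pos: [0.5382, -0.2379, 0.1183]
tool_rot: [[0.342, 0.94, 0.0], [0.94, -0.342, -0.0], [-0.0, 0.0, -1.0]]
ft_force: [-0.2, 0.7, -1.4]
width: 0.0599
grasp_force: 32.8
4.4167 [ 0.5378 -0.2377  0.1175] 0.059852890863275755 32.758957743644714 [-0.42827888  0.26360338 -1.96073498] [ 0.5   0.58 -0.25  1.8   0.19  0.79 -0.2 ]
76 (array([445.8,  -1.5]), array([160.1, 160.9]), np.float32(99.6))
```

View pics/w2.png

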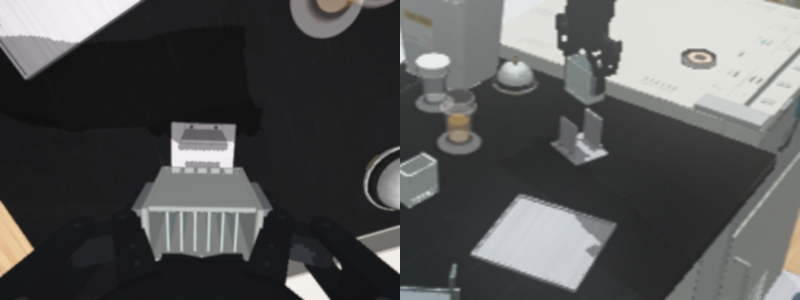

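Held upright with glasses in and clear of the stand. Now to the tray, turning the carrier to about 33° on the way so that the next grip already suits the cradle.

```bash
python3 -m pendant '[[8,-6,0,0,0,-0.04,50],[22,-17,0,0,0,-0.1,50],[40,-30,0,0,0,-0.18,50],[60,-45,0,0,0,-0.27,50],[80,-60,0,0,0,-0.37,50],[100,-75,0,0,0,-0.47,50],[120,-90,0,0,0,-0.57,50],[140,-105,0,0,0,-0.67,50],[158,-119,0,0,0,-0.76,50],[174,-131,0,0,0,-0.83,50],[188,-142,0,0,0,-0.88,50],[196,-148,0,0,0,-0.91,50],[199,-150,0,0,0,-0.92,50],[199,-150,0,0,0,-0.92,50],[199,-150,0,0,0,-0.92,50]]' 30
python3 -m pendant '[[0,0,10,0,0,0,50],[0,0,25,0,0,0,50],[0,0,40,0,0,0,50],[0,0,55,0,0,0,50],[0,0,70,0,0,0,50],[0,0,82,0,0,0,50],[0,0,90,0,0,0,50],[0,0,95,0,0,0,50],[0,0,98,0,0,0,50],[0,0,100,0,0,0,50],[0,0,100,0,0,0,50],[0,0,100,0,0,0,50]]' 30
```

```text
t: 5.67
ee_pos: [0.4657, -0.0003, 0.1182]
tool_rot: [[-0.539, 0.842, -0.0], [0.842, 0.539, -0.001], [-0.0, -0.0, -1.0]]
ft_force: [1.1, -0.4, -2.2]
width: 0.06
grasp_force: 32.8
t: 6.67
ee_pos: [0.4657, 0.0004, 0.0186]
tool_rot: [[-0.54, 0.841, 0.001], [0.841, 0.54, -0.0], [-0.0, 0.001, -1.0]]
ft_force: [0.2, 0.3, -1.0]
width: 0.0599
grasp_force: 32.8
```

```bash
python3 -m pendant '[[0,0,1.5,0,0,0,50],[0,0,3,0,0,0,50],[0,0,4,0,0,0,50],[0,0,4.8,0,0,0,50],[0,0,5.4,0,0,0,50],[0,0,5.8,0,0,0,50],[0,0,5.8,0,0,0,50],[0,0,5.8,0,0,0,50]]' 30
```

```text
t: 7.33
ee_pos: [0.4654, 0.0004, 0.0132]
tool_rot: [[-0.541, 0.841, 0.001], [0.841, 0.541, -0.0], [-0.001, 0.0, -1.0]]
ft_force: [-3.6, -0.2, 12.5]
width: 0.0598
grasp_force: 34.0
```

Contact, 12 N upward, at the expected height. Releasing, then rising and turning −90°.

```bash
python3 -m pendant '[[0,0,-0.5,0,0,0,62],[0,0,-0.5,0,0,0,65],[0,0,-0.5,0,0,0,70],[0,0,-0.5,0,0,0,80],[0,0,-0.5,0,0,0,85],[0,0,-0.5,0,0,0,85],[0,0,-0.5,0,0,0,85],[0,0,-10,0,0,0,85],[0,0,-25,0,0,0,85],[0,0,-45,0,0,0,85],[0,0,-70,0,0,0,85],[0,0,-95,0,0,0,85],[0,0,-115,0,0,0,85],[0,0,-120,0,0,0,85],[0,0,-120,0,0,0,85]]' 30
python3 -m pendant '[[0,0,0,0,0,0.05,85],[0,0,0,0,0,0.13,85],[0,0,0,0,0,0.24,85],[0,0,0,0,0,0.35,85],[0,0,0,0,0,0.46,85],[0,0,0,0,0,0.57,85],[0,0,0,0,0,0.68,85],[0,0,0,0,0,0.79,85],[0,0,0,0,0,0.9,85],[0,0,0,0,0,1.01,85],[0,0,0,0,0,1.12,85],[0,0,0,0,0,1.23,85],[0,0,0,0,0,1.34,85],[0,0,0,0,0,1.44,85],[0,0,0,0,0,1.52,85],[0,0,0,0,0,1.57,85],[0,0,0,0,0,1.57,85],[0,0,0,0,0,1.57,85]]' 30
python3 - <<'E'
from m import *
c=cap('wrist'); s=cap('scene'); cv2.imwrite('pics/w3.png',np.hstack([cv2.resize(c['color'],(400,300)),cv2.resize(s['color'][80:272,170:426],(400,300),interpolation=2)]))
o=robot.get_obs(); print(o['t'],np.round(o['ee_pos'],4),np.round(o['q'],2))
for n,c in (('W',c),('S',s)):
    P=pts(c); Q=roi(c,P,(.4655,0),.06,.057,.068); print(n,len(Q),rect(Q),np.median(Q[:,2]))
E
```

```text
t: 8.58
ee_pos: [0.4662, 0.0003, 0.1337]
tool_rot: [[-0.54, 0.842, 0.003], [0.842, 0.54, -0.0], [-0.002, 0.002, -1.0]]
ft_force: [-0.2, -0.6, 0.5]
width: 0.0853
grasp_force: 0.0
t: 10.08
ee_pos: [0.4648, 0.0004, 0.1315]
tool_rot: [[0.84, 0.543, -0.002], [0.543, -0.84, -0.001], [-0.002, -0.0, -1.0]]
ft_force: [0.2, 0.1, -0.2]
width: 0.0852
grasp_force: 0.0
10.1833 [4.650e-01 4.000e-04 1.319e-01] [-0.03  0.4  -0.1   2.1   0.07  0.65 -1.17]
W 1093 (array([465.1,  -0.5]), array([34.1, 60.4]), np.float32(31.8)) 0.06085626635074462
S 71 (array([464.9,  -0.7]), array([36.9, 59.8]), np.float32(30.1)) 0.05909620751262967
```

View pics/w3.png

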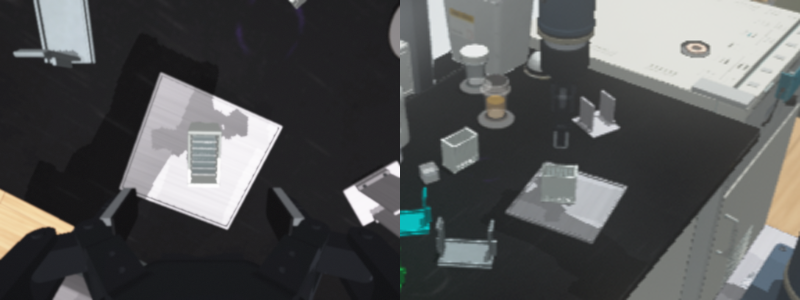

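The carrier stands upright in the tray at (205,158) in the left half. The fingers now straddle its long sides, so I'll regrip.

```bash
python3 -m pendant '[[0,0,10,0,0,0,75],[0,0,28,0,0,0,70],[0,0,46,0,0,0,70],[0,0,64,0,0,0,70],[0,0,80,0,0,0,70],[0,0,93,0,0,0,70],[0,0,103,0,0,0,70],[0,0,110,0,0,0,70],[0,0,114,0,0,0,70],[0,0,115,0,0,0,70],[0,0,115,0,0,0,70]]' 30
python3 -m pendant '[[0,0,0,0,0,0,60],[0,0,0,0,0,0,50],[0,0,0,0,0,0,43],[0,0,0,0,0,0,39],[0,0,0,0,0,0,36],[0,0,0,0,0,0,33],[0,0,0,0,0,0,29],[0,0,0,0,0,0,25],[0,0,0,0,0,0,25],[0,0,0,0,0,0,25],[0,0,0,0,0,0,25],[0,0,0,0,0,0,25]]' 30
```

```text
t: 11.1
ee_pos: [0.4654, 0.0004, 0.0175]
tool_rot: [[0.841, 0.541, -0.0], [0.541, -0.841, 0.0], [-0.0, -0.0, -1.0]]
ft_force: [0.2, 0.5, -0.3]
width: 0.0703
grasp_force: 0.0
t: 12.1
ee_pos: [0.4658, 0.0003, 0.0179]
tool_rot: [[0.841, 0.541, 0.001], [0.541, -0.841, -0.0], [0.001, 0.001, -1.0]]
ft_force: [0.7, -1.0, 5.8]
width: 0.0339
grasp_force: 29.7
```

```bash
python3 -m pendant '[[0,0,-4,0,0,0,25],[0,0,-12,0,0,0,25],[0,0,-25,0,0,0,25],[0,0,-40,0,0,0,25],[0,0,-58,0,0,0,25],[0,0,-76,0,0,0,25],[0,0,-92,0,0,0,25],[0,0,-104,0,0,0,25],[0,0,-110,0,0,0,25],[0,0,-110,0,0,0,25]]' 30
python3 -m pendant '[[5,-6,0,0,0,0,25],[14,-16,0,0,0,0,25],[27,-30,0,0,0,0,25],[41,-45,0,0,0,0,25],[55,-60,0,0,0,0,25],[69,-76,0,0,0,0,25],[83,-91,0,0,0,0,25],[97,-107,0,0,0,0,25],[110,-121,0,0,0,0,25],[121,-133,0,0,0,0,25],[130,-143,0,0,0,0,25],[136,-150,0,0,0,0,25],[138,-152,0,0,0,0,25],[138,-152,0,0,0,0,25],[138,-152,0,0,0,0,25]]' 30
python3 - <<'E'
from m import *
c=cap('wrist'); s=cap('scene'); t=cap('top'); cv2.imwrite('pics/w4.png',np.hstack([cv2.resize(c['color'],(400,300)),cv2.resize(s['color'][140:290,120:320],(400,300),interpolation=2)]))
o=robot.get_obs(); print(o['t'],np.round(o['ee_pos'],4),np.round(o['tool_rot'],3).tolist(),np.round(o['q'],2),o['grasp_force'])
for n,c in (('W',c),('S',s),('T',t)):
    P=pts(c)
    for z0,z1,R in ((.0025,.012,.06),(.045,.075,.055),(.1,.115,.05),(.155,.185,.05)):
        Q=roi(c,P,(.4995,.203),R,z0,z1)
        if len(Q)>8: print(n,z0,len(Q),rect(Q),np.median(Q[:,2]))
E
```

```text
t: 12.93
ee_pos: [0.4659, 0.0005, 0.1289]
tool_rot: [[0.841, 0.541, 0.002], [0.541, -0.841, 0.0], [0.002, 0.001, -1.0]]
ft_force: [0.2, -0.6, -1.8]
width: 0.0337
grasp_force: 30.3
t: 14.18
ee_pos: [0.499, 0.202, 0.1272]
tool_rot: [[0.841, 0.541, -0.001], [0.541, -0.841, -0.001], [-0.001, 0.0, -1.0]]
ft_force: [-0.0, -0.8, -2.0]
width: 0.0337
grasp_force: 30.3
14.3333 [0.4992 0.2018 0.1275] [[0.842, 0.54, -0.0], [0.54, -0.842, -0.001], [-0.0, 0.0, -1.0]] [-0.41  0.5  -0.1   1.93  0.07  0.72 -1.54] 30.261273980140686
W 0.0025 2100 (array([518.4, 216.3]), array([48. , 55.8]), np.float32(123.1)) 0.003867942853615358
W 0.045 280 (array([533. , 225.8]), array([ 6.3, 25.5]), np.float32(123.0)) 0.06643823099309921
W 0.1 54 (array([522.4, 218.8]), array([ 1.2, 33.3]), np.float32(124.2)) 0.11392410310449437
W 0.155 16259 (array([499.1, 202.7]), array([58. , 98.2]), np.float32(122.5)) 0.1694141736864494
S 0.0025 321 (array([499.7, 205.6]), array([58.3, 92.5]), np.float32(34.3)) 0.004034356008539741
S 0.045 74 (array([499.5, 203.6]), array([27.7, 85.4]), np.float32(33.8)) 0.06094359558008777
S 0.1 62 (array([488.8, 210.9]), array([19.1, 60.6]), np.float32(44.1)) 0.1134837564725365
S 0.155 218 (array([486.4, 210.2]), array([64.2, 66.7]), np.float32(149.1)) 0.16645814094848937
T 0.0025 124 (array([499.9, 168.8]), array([45.7, 87.9]), np.float32(13.7)) 0.004808366954021093
T 0.155 32 (array([501. , 169.2]), array([16.5, 39.8]), np.float32(153.9)) 0.17977166758275853
```

View pics/w4.png

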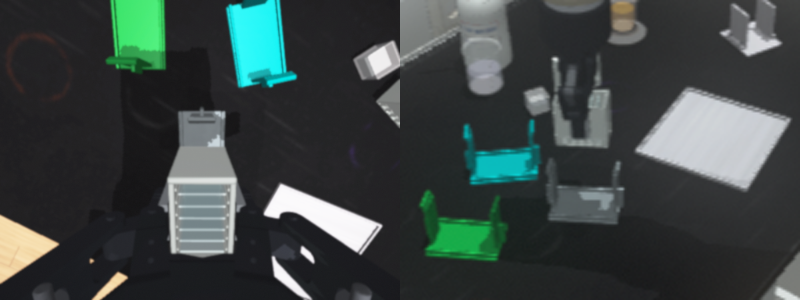

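The wrist view shows the carrier lined up over the grey cradle (wall at (202,113), green and turquoise well clear). The lateral offset is under 1 mm. I'll shift about 2 mm lengthwise while lowering.

```bash
python3 -m pendant '[[1,-0.3,4,0,0,0,25],[2,-0.5,12,0,0,0,25],[2,-0.5,22,0,0,0,25],[2,-0.5,32,0,0,0,25],[2,-0.5,40,0,0,0,25],[2,-0.5,47,0,0,0,25],[2,-0.5,54,0,0,0,25],[2,-0.5,61,0,0,0,25],[2,-0.5,68,0,0,0,25],[2,-0.5,75,0,0,0,25],[2,-0.5,82,0,0,0,25],[2,-0.5,88,0,0,0,25],[2,-0.5,93,0,0,0,25],[2,-0.5,96,0,0,0,25],[2,-0.5,96,0,0,0,25],[2,-0.5,96,0,0,0,25]]' 30
python3 - <<'E'
from m import *
c=cap('wrist'); s=cap('scene'); cv2.imwrite('pics/w5.png',np.hstack([cv2.resize(c['color'][130:384,126:466],(400,300)),cv2.resize(s['color'][180:270,150:270],(400,300),interpolation=2)]))
o=robot.get_obs(); print(o['ee_pos'],o['ft_force'],o['grasp_force'])
E
```

```text
t: 15.67
ee_pos: [0.5006, 0.2044, 0.0315]
tool_rot: [[0.841, 0.541, -0.0], [0.541, -0.841, -0.0], [-0.0, -0.0, -1.0]]
ft_force: [-0.0, -0.9, -2.1]
width: 0.0334
grasp_force: 30.3
[0.50081895 0.20450946 0.03179538] [-0.13545125  0.78615264 -1.46954833] 30.261102318763733
```

View pics/w5.png

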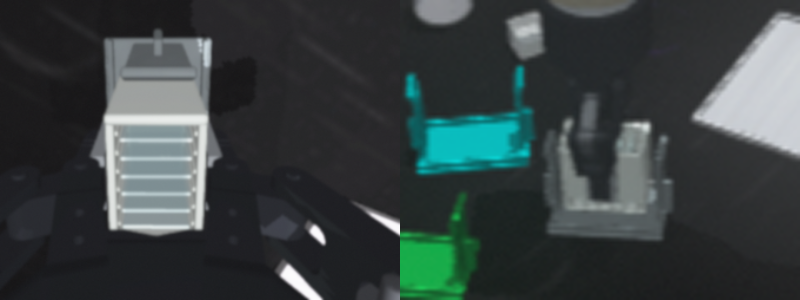

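The carrier sits centred between the end walls with gaps on both sides, and no contact force so far. Lowering the last ~13 mm.

```bash
python3 -m pendant '[[0,0,2,0,0,0,25],[0,0,5,0,0,0,25],[0,0,8,0,0,0,25],[0,0,10,0,0,0,25],[0,0,11.5,0,0,0,25],[0,0,12.5,0,0,0,25],[0,0,13,0,0,0,25],[0,0,13.3,0,0,0,25],[0,0,13.3,0,0,0,25],[0,0,13.3,0,0,0,25]]' 30
```

```text
t: 16.6
ee_pos: [0.5004, 0.2044, 0.0189]
tool_rot: [[0.841, 0.541, 0.0], [0.541, -0.841, -0.0], [0.0, 0.0, -1.0]]
ft_force: [-4.1, -1.6, 9.6]
width: 0.0335
grasp_force: 31.7
```

Floor contact at exactly the expected height. Releasing to a part opening, then rising.

```bash
python3 -m pendant '[[0,0,-0.3,0,0,0,36],[0,0,-0.3,0,0,0,40],[0,0,-0.3,0,0,0,50],[0,0,-0.3,0,0,0,60],[0,0,-0.3,0,0,0,66],[0,0,-0.3,0,0,0,66],[0,0,-0.3,0,0,0,66],[0,0,-5,0,0,0,66],[0,0,-15,0,0,0,66],[0,0,-30,0,0,0,66],[0,0,-50,0,0,0,66],[0,0,-75,0,0,0,66],[0,0,-100,0,0,0,66],[0,0,-120,0,0,0,66],[0,0,-130,0,0,0,66],[0,0,-130,0,0,0,66]]' 30
python3 - <<'E'
from m import *
c=cap('wrist'); s=cap('scene'); cv2.imwrite('pics/w6.png',np.hstack([cv2.resize(c['color'],(400,300)),cv2.resize(s['color'][180:270,150:270],(400,300),interpolation=2)]))
P=pts(c)
for z in ((.058,.0655),(.066,.08)):
    Q=roi(c,P,(.5,.204),.06,*z); print(len(Q),rect(Q),np.median(Q[:,2]))
o=robot.get_obs(); print(o['t'],o['ee_pos'],o['ft_force'],o['width'])
E
```

```text
t: 17.93
ee_pos: [0.5018, 0.205, 0.1509]
tool_rot: [[0.841, 0.541, 0.004], [0.541, -0.841, 0.002], [0.005, 0.001, -1.0]]
ft_force: [0.6, -0.2, 0.3]
width: 0.0663
grasp_force: 0.0
1178 (array([497.3, 203.9]), array([34. , 82.5]), np.float32(32.6)) 0.06197974971998016
245 (array([499.6, 204.1]), array([25.1, 85.6]), np.float32(32.6)) 0.06683973587526904
18.0333 [0.50040573 0.2043249  0.14808157] [ 0.34798561  0.22363335 -1.10108408] 0.06609707427887536
```

View pics/w6.png

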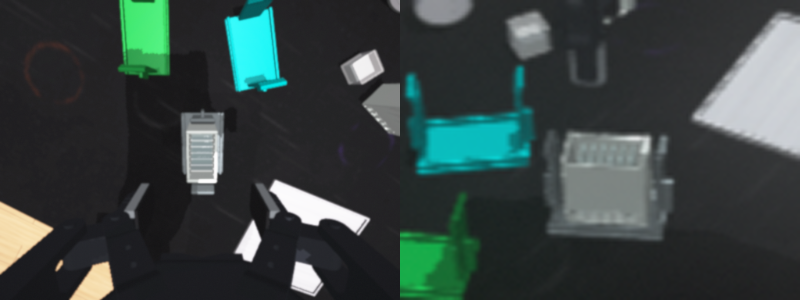

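The carrier stands upright between the walls at (202,155), with its rim just below the wall tops (about 62–64 mm, so fully seated), glasses inside and the gripper clear. Handing in.

```bash
python3 -c "
from plant import robot; print(robot.hand_in())"
```

```text
the job is handed in; nothing more can be done
None
```

The loaded carrier was set down and released in the tray, regripped on its long sides, and now stands upright, fully seated and released in the grey cradle; the job was handed in at about 18 s, and no verdict was returned.

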